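Hold the grinder lid at its half-turn

ROBOT

A 6-joint arm with a two-finger parallel gripper is mounted at the origin on a cart in front of the work surface, level with it; the furniture and walls round the work are solid. World frame = base frame: x ahead of the robot, y to its left, z up, the work surface at z = 0. Lengths are in m, angles in rad, forces in N, time in s.
With the tool pointing down it reaches from about 0.275 to 0.725 m from the base axis. Payload 15.9 kg.
Tool frame: the origin (TCP) lies on the centre line of the jaws, within the pads' length; the fingertips stand r.finger_overhang ahead of it and the grasp point (between the pads) is the TCP (r.finger_overhang is the distance from the TCP to the fingertips, in m); z points along the fingers, y is the direction in which the jaws open and shut (so a half turn about z gives the same grasp; the last joint's range is limited). The gripper opens to 85 mm and grips with 20 to 120 N. Pads are 22 mm wide; open, the fingers measure 114 mm over their backs; the gripper's body (76 mm by 85 mm) begins 54 mm behind the grasp point. The pads swing forward as they close: fully open they stand 13 mm farther back than shut.
Start: joints at [1.109, 0.213, -0.034, 1.323, 0, 1.571], TCP at [0.223, 0.448, 0.25] pointing down, gripper open.
Joint ranges: [-2.98, 2.98], [-0.74, 1.72], [-1.14, 1.35], [-2.1, 2.04], [-1.57, 1.44], [-3.14, 3.14]. Speed limits (rad/s): [1.89, 1.89, 2.39, 2.57, 3.14, 3.14].

INTERFACE

Orientations are given as a rotation vector (axis times angle).
In Python, from bench import r, cams, silhouettes, mark_of gives the robot as it stands.
- The arm moves only by the tool apply_moves, never from a script. Its argument "targets" is one flat list of numbers, 4 for each row, row after row: the shift along the tool's x, y, z in cm, then the turn about the tool's z in degrees. A call has 1 to 5 rows; each row shifts and turns the commanded pose from where the row before left it, along the tool's axes as they then stand; what a row does not reach is not made up. A row lasts 1/10 s, in which the tool goes at most 50 mm and 8.59 degrees, less where a joint would pass 70% of its speed; a pose out of reach is approached as far as the arm can. A call is refused whole if a number of a shift passes 5 or a number of a turn 8.59, either way. A call with a gripper value outside its range is refused whole. "fingers" is the opening, from 0 (shut) to 1 (fully open), set as the call begins (left out, the last holds). The fingers move at their own pace and stop on an object; "grip_force" is the grip in N (left out, the last holds). Time passes only in rows, so rows that do not move let the fingers close. It gives the time, the measured TCP pose, the force and the opening at its end, in the units of the state.
- r.get_obs(): the state, without advancing time (a new reading comes with each control period).
- cams.capture(name): name is "scene" or "side" or "wrist"; returns the picture (480x640x3 uint8, red, green, blue); there is no depth.
- cams.get_calibration(name): a dict with "fx", "fy", "cx", "cy" (pixels), "world_from_camera" (4x4, takes a point from camera to world coordinates); the wrist camera has in their place "T_tool_cam" (4x4, takes a point from camera to tool coordinates, whose origin is the TCP and whose axes are the flange's). Camera axes: x right, y up, looking along -z (the intrinsics and any distortion apply to the point x, -y, -z); pixel columns grow to the right and rows downward; lengths in m; the calibration is good to about 2 mm. A picture is of the moment at which its call begins: read the wrist's pose just before it. get_calibration takes no time and is no camera call.
- r.hand_in(): hands the job in, once; it reports no verdict.
Trained networks look in the newest picture that a camera, given by its name, has taken for a name from the list of things; names that differ only in an ending like _2 or _b are one class to them, and where a whole thing is asked for, a point or a joint stands for the part that bears it (a point fixed in the world has none). Each returns a list of dicts, best first, with "score" (0 to 1); they miss things now and then, are a little off and sometimes report something else, mostly with a low value. They report only what shows in the picture. A call takes as long as a camera call. They do not tell look-alikes from the thing itself.
- silhouettes(camera, name): "pixels" (480x640 bool, what is visible of it) and "uv" ([column, row] in pixels, amid what is visible of it).
- mark_of(camera, name): "uv" ([column, row] in pixels: a listed point, or the origin of a listed thing).
The state is a dict: "t": time; "q": joint angles; "joint_vel": joint speeds; "joint_torque": joint torques, N m; "eef_pos": TCP position; "ee_rot": TCP orientation; "wrist_force": force on the tool from outside, world axes, zero at the start; "wrist_torque": the same for the moment, N m; "width": finger opening in m.
Only numpy, scipy, OpenCV 4.12 (cv2) and the standard library are available. Lean on these libraries where they do the work, as an engineer would, in place of code of your own. Each camera call takes 0.05 s, during which the arm holds its last target. There are 200 camera calls.

TASK

One of the two small spice grinders has the round nutmeg in it, the other a stick of cinnamon. Fit the loose bayonet lid fully down into the grinder with the nutmeg, then twist it clockwise (seen from above) until its pointers stand at the broad mark half-way to lock, without letting it snap over into lock. It springs back if let go, so finish while still gripping it and holding it there; leave the other grinder, the mug, the salt shaker and the teaspoon alone.

Things in the scene. Friction and masses are not known exactly. Their poses are not given: they have to be found in the camera images.
- lid_grip (a point): Centre of the grip bar of the loose dark bayonet lid (about 0.09 kg), on its axis, 44 mm above its underside; x along the bar, z up. Bar 46 mm long (x), 16 mm wide (y), 32 mm high, on a disc 80 mm across and 8 mm thick. Stands upright on the worktop at first (this point 44 mm up); fully home in a grinder this point is 115 mm above the worktop. Same after half a turn about z.
- lid_lug (a point): Foot of the outer end of one of the lid's two lugs, on the lid's +x axis, 34.5 mm from its axis; the other is opposite. Lugs 8 mm wide, 5 mm thick, at the foot of a plug 54 mm across and 14 mm high under the disc; the disc comes to rest on the grinder's rim. A raised pointer on top of the disc stands over each lug, at each end of the bar.
- grinder_a: Small round spice grinder, fixed to the worktop, steel with a dark collar, 90 mm across, 85 mm high; origin at the centre of its underside, z up. Chamber 54 mm wide, its floor 35 mm above the worktop. Looks the same after half a turn about z. A lid turns in it from open (lid x along grinder x) clockwise seen from above: 0.6 rad is half, 1.2 rad is lock.
- grinder_b: Second grinder, identical. Small round spice grinder, fixed to the worktop, steel with a dark collar, 90 mm across, 85 mm high; origin at the centre of its underside, z up. Chamber 54 mm wide, its floor 35 mm above the worktop. Looks the same after half a turn about z. A lid turns in it from open (lid x along grinder x) clockwise seen from above: 0.6 rad is half, 1.2 rad is lock.
- grinder_a_mouth (a point): Centre of the mouth of grinder_a, 85 mm above the worktop: 60 mm across, in a rim 6 mm thick. Two slots in the rim, on the grinder's +x and -x axes (14 mm wide, out to 38 mm from the axis), let the lid's lugs down into the channel below; an end stop keeps the lid from turning counter-clockwise.
- grinder_b_mouth (a point): Centre of the mouth of grinder_b, 85 mm above the worktop: 60 mm across, in a rim 6 mm thick. Two slots in the rim, on the grinder's +x and -x axes (14 mm wide, out to 38 mm from the axis), let the lid's lugs down into the channel below; an end stop keeps the lid from turning counter-clockwise.
- grinder_a_half (a point): The half-turn mark of grinder_a on its collar's edge, 45 mm from the axis: a broad raised block (7 mm), 0.6 rad clockwise of the +x slot seen from above; the same opposite. A single thin rib marks each slot (open), two thin ribs side by side, 1.2 rad clockwise of the slot, mark lock.
- grinder_b_half (a point): The half-turn mark of grinder_b on its collar's edge, 45 mm from the axis: a broad raised block (7 mm), 0.6 rad clockwise of the +x slot seen from above; the same opposite. A single thin rib marks each slot (open), two thin ribs side by side, 1.2 rad clockwise of the slot, mark lock.
- grinder_a_ring (a joint): Spring ring inside the collar of grinder_a: 0 at rest, grows (to 1.16 rad) as the lid's lugs push it clockwise seen from above; it reads about 0.09 less than the lid's own turn. It pushes back with 0.04 to 0.13 N m. From a lid turn of about 0.73 rad on, spring pawls resist as well; at about 1.2 they snap in behind the lugs and lock the lid.
- grinder_b_ring (a joint): Spring ring inside the collar of grinder_b: 0 at rest, grows (to 1.16 rad) as the lid's lugs push it clockwise seen from above; it reads about 0.09 less than the lid's own turn. It pushes back with 0.04 to 0.13 N m. From a lid turn of about 0.73 rad on, spring pawls resist as well; at about 1.2 they snap in behind the lugs and lock the lid.
- nutmeg_center (a point): Centre of a nutmeg: brown, egg-round, 23 mm across, 24 mm long; lies on the chamber floor of one of the grinders.
- cinnamon_center (a point): Centre of a cinnamon stick: brown, 38 mm long, 18 mm wide, 10 mm thick; lies on the chamber floor of the other grinder.
- mug_center (a point): Bystander: white mug, 95 mm high, point on its axis half-way up.
- shaker_center (a point): Bystander: white salt shaker, 44 mm across, 90 mm high, point on its axis half-way up.
- teaspoon_center (a point): Bystander: steel teaspoon 130 mm long, point at its middle.
Things that resemble listed ones, but are neither listed nor needed, are in the scene too. Leave any pink or yellow look-alike of the part that bears lid_grip alone.

How it is judged:
On the way:
1. the lid is fully down in the grinder that holds the nutmeg, its lugs in the slots, not yet turned (((horizontal distance between nutmeg_center and grinder_a below 0.03 m and horizontal distance between lid_grip and grinder_a below 0.006 m and z of lid_grip in the frame of grinder_a between 0.108 and 0.1185 m and angle between lid_grip's own z axis and vertical below 0.12 rad and angle between the x axis of lid_grip and the x axis of grinder_a, either way round below 0.25 rad) or (horizontal distance between nutmeg_center and grinder_b below 0.03 m and horizontal distance between lid_grip and grinder_b below 0.006 m and z of lid_grip in the frame of grinder_b between 0.108 and 0.1185 m and angle between lid_grip's own z axis and vertical below 0.12 rad and angle between the x axis of lid_grip and the x axis of grinder_b, either way round below 0.25 rad))), for 0.1 s.
At the end, for the whole second after the job is handed in: In the nutmeg grinder the lid is home (grip centre 108 to 118.5 mm above its foot, within 6 mm of its axis, tilt under 0.12 rad), turned clockwise 0.45 to 0.75 rad from open, the spring ring at 0.3 to 0.75 rad, and the fingers grip the lid (over 2 N) (((horizontal distance between nutmeg_center and grinder_a below 0.03 m and horizontal distance between lid_grip and grinder_a below 0.006 m and z of lid_grip in the frame of grinder_a between 0.108 and 0.1185 m and angle between lid_grip's own z axis and vertical below 0.12 rad and angle between the x axis of lid_grip and the x axis of grinder_a, either way round between 0.45 and 0.75 rad and value of joint grinder_a_ring between 0.3 and 0.75 rad and contact force between the fingers and lid above 2 N) or (horizontal distance between nutmeg_center and grinder_b below 0.03 m and horizontal distance between lid_grip and grinder_b below 0.006 m and z of lid_grip in the frame of grinder_b between 0.108 and 0.1185 m and angle between lid_grip's own z axis and vertical below 0.12 rad and angle between the x axis of lid_grip and the x axis of grinder_b, either way round between 0.45 and 0.75 rad and value of joint grinder_b_ring between 0.3 and 0.75 rad and contact force between the fingers and lid above 2 N))); the arm keeps its last pose, push and grip.
It fails at once if the lid snaps over into lock (spring ring beyond 1.05 rad) (value of joint any of grinder_a_ring, grinder_b_ring above 1.05 rad).
It fails at once if the lid is put into the grinder with the cinnamon ((horizontal distance between cinnamon_center and grinder_a below 0.03 m and horizontal distance between lid_grip and grinder_a below 0.02 m and z of lid_grip in the frame of grinder_a below 0.122 m) or (horizontal distance between cinnamon_center and grinder_b below 0.03 m and horizontal distance between lid_grip and grinder_b below 0.02 m and z of lid_grip in the frame of grinder_b below 0.122 m)).
It fails at once if the mug is moved by more than 30 mm (distance of mug_center from where it was at the start of the episode above 0.03 m).
It fails at once if the salt shaker is moved by more than 30 mm (distance of shaker_center from where it was at the start of the episode above 0.03 m).
It fails at once if the teaspoon is moved by more than 30 mm (distance of teaspoon_center from where it was at the start of the episode above 0.03 m).
It also fails if it takes over 48 s, if anything falls off the work surface, if the arm or the gripper's body presses on something with over 40 N, if the wrist force passes 120 N, or if a joint passes its speed limit or range.

## Working session

There is one attempt and no reset: what is moved stays moved. The work goes in short steps, Python scripts to look and compute and a tool call to move; the robot and the scene stay as the last step left them, time stands still between calls to the robot, and variables do not carry over. Pictures are saved under pics/ and viewed, about 8 in all and at most 12, crops included, and the job is handed in when it is done.

Besides the shell and the picture viewer there is one more tool, called after "Emit:" by a JSON object that holds its "method" and its "body". apply_moves: Moves the arm, as the interface text tells. Its arguments: {"type":"object","properties":{"targets":{"type":"array","items":{"type":"number"}},"fingers":{"type":"number"},"grip_force":{"type":"number"}},"required":["targets"]}

```bash
ls; mkdir -p pics
cat > h.py <<'E'
import numpy as np, cv2
from bench import r, cams, silhouettes, mark_of
from scipy.spatial.transform import Rotation as R
def cam(name):
    c=cams.get_calibration(name)
    if 'world_from_camera' in c: T=np.array(c['world_from_camera'])
    else:
        o=r.get_obs(); W=np.eye(4); W[:3,:3]=R.from_rotvec(o['ee_rot']).as_matrix(); W[:3,3]=o['eef_pos']
        T=W@np.array(c['T_tool_cam'])
    return c,T
def at_z(name,uv,z,ct=None):
    c,T=ct or cam(name)
    d=T[:3,:3]@np.array([(uv[0]-c['cx'])/c['fx'],-(uv[1]-c['cy'])/c['fy'],-1])
    return T[:3,3]+d*(z-T[2,3])/d[2]
def proj(name,p,ct=None):
    c,T=ct or cam(name)
    q=T[:3,:3].T@(np.array(p)-T[:3,3])
    return np.array([c['cx']+c['fx']*q[0]/-q[2], c['cy']-c['fy']*q[1]/-q[2]])
def snap(name,fn=None):
    ct=cam(name); im=cams.capture(name)
    if fn: cv2.imwrite('pics/'+fn,im[:,:,::-1])
    return im,ct
E
python3 - <<'E'
from h import *
o=r.get_obs(); print({k:np.round(v,3) for k,v in o.items()}, r.finger_overhang)
Z={'lid_grip':.044,'grinder_a_mouth':.085,'grinder_a':0,'nutmeg_center':.047,'cinnamon_center':.04,'mug_center':.0475,'shaker_center':.045,'teaspoon_center':.005,'lid_lug':.0}
ims=[]
for n in ['scene','side','wrist']:
    im,ct=snap(n,n+'0.png'); ims.append(im)
    print(n,{k:v for k,v in cams.get_calibration(n).items() if k[0]!='w'},np.round(ct[1][:3],3).tolist())
    for k in Z:
        for d in mark_of(n,k): 
            if d['score']>.2: print(n,k,round(d['score'],2),np.round(d['uv']),np.round(at_z(n,d['uv'],Z[k],ct),3))
E
```

```text
pics
{'t': np.float64(0.0), 'q': array([ 1.109,  0.213, -0.035,  1.323,  0.   ,  1.571]), 'joint_vel': array([ 0.001, -0.   , -0.001, -0.001,  0.001,  0.   ]), 'joint_torque': array([ 0.0000e+00, -6.8617e+01,  4.8712e+01,  1.7000e-02,  0.0000e+00,
        0.0000e+00]), 'eef_pos': array([0.223, 0.447, 0.25 ]), 'ee_rot': array([-7.190e-01, -3.058e+00,  2.000e-03]), 'wrist_force': array([0.095, 0.843, 0.548]), 'wrist_torque': array([-0.048, -0.016,  0.003]), 'width': np.float64(0.085)} 0.019
scene {'fx': 523.7846864015748, 'fy': 523.7846864015748, 'cx': 319.66898514072875, 'cy': 240.41688399787412} [[0.568, 0.435, -0.699, -0.497], [-0.823, 0.313, -0.474, -0.736], [0.012, 0.844, 0.536, 0.904]]
scene lid_grip 0.94 [276. 282.] [0.383 0.    0.044]
scene lid_grip 0.79 [323. 265.] [ 0.523 -0.056  0.044]
scene lid_grip 0.62 [285. 252.] [0.512 0.071 0.044]
scene grinder_a_mouth 0.56 [233. 234.] [0.451 0.217 0.085]
scene grinder_a 0.83 [366. 295.] [ 0.525 -0.2    0.   ]
scene grinder_a 0.81 [239. 256.] [ 0.465  0.214 -0.   ]
scene mug_center 0.66 [331. 232.] [0.686 0.022 0.047]
scene shaker_cent
[... 1359 characters left out ...]
6 [324. 265.] [0.507 0.039 0.   ]
wrist {'fx': 384.400630324609, 'fy': 384.400630324609, 'cx': 318.98967991755376, 'cy': 241.25754943641914, 'T_tool_cam': array([[-2.51398521e-04,  9.50877724e-01,  3.09566617e-01,
         7.90021703e-02],
       [ 9.99999962e-01,  2.04806604e-04,  1.83005758e-04,
        -1.75340963e-04],
       [ 1.10614811e-04,  3.09566651e-01, -9.50877740e-01,
        -1.25616627e-01],
       [ 0.00000000e+00,  0.00000000e+00,  0.00000000e+00,
         1.00000000e+00]])} [[0.446, -0.851, -0.277, 0.152], [0.895, 0.424, 0.138, 0.483], [-0.0, -0.31, 0.951, 0.376]]
wrist grinder_a 0.62 [242. 456.] [0.472 0.215 0.   ]
wrist teaspoon_center 0.75 [338. 382.] [0.422 0.372 0.005]
```

View pics/scene0.png

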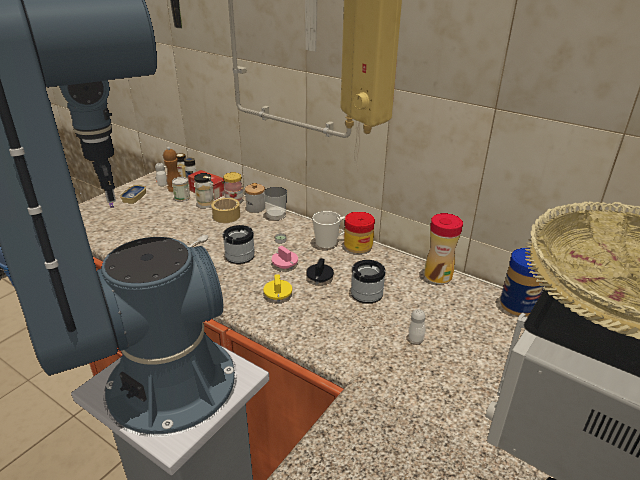

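View pics/side0.png

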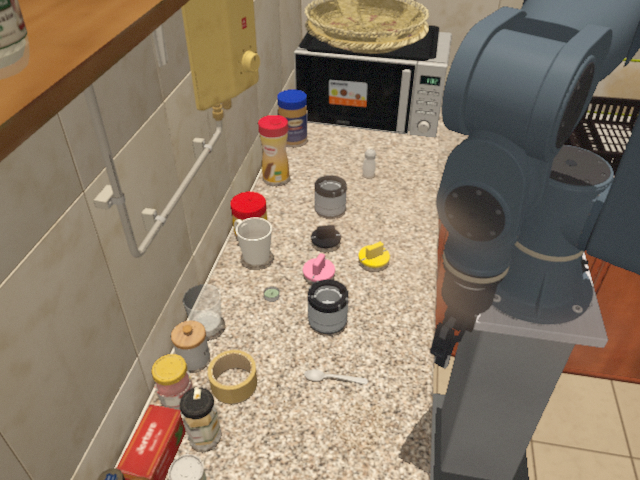

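Candidates for the lid in the scene picture are yellow (278,290), pink (285,258) and dark (320,270). The dark one at about (0.515, -0.046) fits the description. The grinders are at (239,245) and (367,280). Next I'll move the wrist camera over the left grinder.

Emit:
{"method": "apply_moves", "body": {"targets": [-4.6,-1.45,0,0,-4.6,-1.45,0,0,-4.6,-1.45,0,0,-4.6,-1.45,0,0,-4.6,-1.45,0,0], "fingers": 1}}

```text
t: 2.0
eef_pos: [0.3975, 0.2787, 0.2505]
ee_rot: [0.719, 3.058, 0.001]
wrist_force: [0.3, 0.9, 0.6]
width: 0.0853
```

Emit:
{"method": "apply_moves", "body": {"targets": [-4.6,-1.45,0,0,-4.6,-1.45,0,0,0,0,0,0,0,0,0,0]}}

```text
t: 2.4
eef_pos: [0.4663, 0.2125, 0.2501]
ee_rot: [-0.723, -3.057, 0.0]
wrist_force: [-0.1, -0.7, -0.0]
width: 0.0857
```

```bash
cat > look.py <<'E'
from h import *
import sys
fn=sys.argv[1]
o=r.get_obs(); print(np.round(o['eef_pos'],4),np.round(R.from_rotvec(o['ee_rot']).as_matrix()[:,:2].T,3).tolist(),round(o['t'],2), np.round(o['q'],2))
im,ct=snap('wrist',fn)
Z={'lid_grip':.044,'lid_lug':0,'grinder_a_mouth':.085,'grinder_a_half':.085,'nutmeg_center':.047,'cinnamon_center':.04}
for k in sys.argv[2:]:
    for d in mark_of('wrist',k):
        if d['score']>.15: print(k,round(d['score'],2),np.round(d['uv'],1),np.round(at_z('wrist',d['uv'],Z[k],ct),4))
E
python3 look.py w1.png grinder_a_mouth grinder_a_half nutmeg_center cinnamon_center lid_grip
```

```text
[0.4663 0.2125 0.2501] [[-0.894, 0.448, 0.0], [0.448, 0.894, -0.0]] 2.4 [ 0.43  0.24 -0.    1.33  0.    0.89]
grinder_a_mouth 0.93 [322.5 222.2] [0.4673 0.2148 0.085 ]
grinder_a_half 0.82 [337.4 275. ] [0.5128 0.2057 0.085 ]
grinder_a_half 0.47 [323.4 222.7] [0.468  0.2152 0.085 ]
nutmeg_center 0.56 [327.8 210.7] [0.4694 0.2192 0.047 ]
cinnamon_center 0.93 [327.  212.6] [0.4722 0.2172 0.04  ]
lid_grip 0.9 [111.  367.4] [ 0.5178 -0.05    0.044 ]
lid_grip 0.85 [219.1 314.1] [0.5149 0.0797 0.044 ]
lid_grip 0.78 [ 65.3 235.3] [ 0.3843 -0.003   0.044 ]
lid_grip 0.5 [337.3 277.4] [0.5315 0.1987 0.044 ]
```

View pics/w1.png

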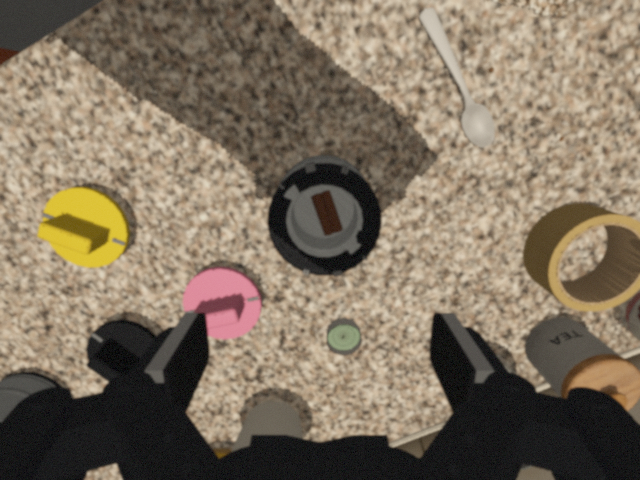

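The left grinder holds the long cinnamon stick (327,212), so the target is the right one. The dark lid is at (120,350). I'll move to a spot between the lid and the right grinder.

Emit:
{"method": "apply_moves", "body": {"targets": [-2.75,-3.95,0,0,-2.75,-3.95,0,0,-2.75,-3.95,0,0,-2.75,-3.95,0,0,-2.75,-3.95,0,0]}}

```text
t: 3.2
eef_pos: [0.5008, -0.026, 0.2506]
ee_rot: [0.717, 3.058, 0.0]
wrist_force: [0.3, 0.8, -0.7]
width: 0.0856
```

Emit:
{"method": "apply_moves", "body": {"targets": [-2.75,-3.95,0,0,-2.75,-3.95,0,0,0,0,0,0,0,0,0,0]}}

```text
t: 3.6
eef_pos: [0.5149, -0.1203, 0.2502]
ee_rot: [-0.721, -3.057, -0.0]
wrist_force: [-0.5, 0.2, 0.2]
width: 0.0857
```

```bash
python3 look.py w2.png grinder_a_mouth grinder_a_half nutmeg_center cinnamon_center lid_grip lid_lug
```

```text
[ 0.5149 -0.1203  0.2502] [[-0.895, 0.447, 0.0], [0.447, 0.895, 0.0]] 3.6 [-0.23  0.27  0.04  1.34  0.    0.23]
nutmeg_center 0.69 [252.8 266.9] [ 0.5348 -0.1985  0.047 ]
lid_grip 0.76 [396.  176.9] [ 0.5182 -0.0481  0.044 ]
lid_grip 0.58 [537.7 100. ] [0.5122 0.079  0.044 ]
lid_grip 0.42 [236.6 329. ] [ 0.5855 -0.2461  0.044 ]
lid_lug 0.59 [416.4 195.1] [ 0.5536 -0.0322  0.    ]
lid_lug 0.59 [471.6 113.2] [0.505  0.0426 0.    ]
```

View pics/w2.png

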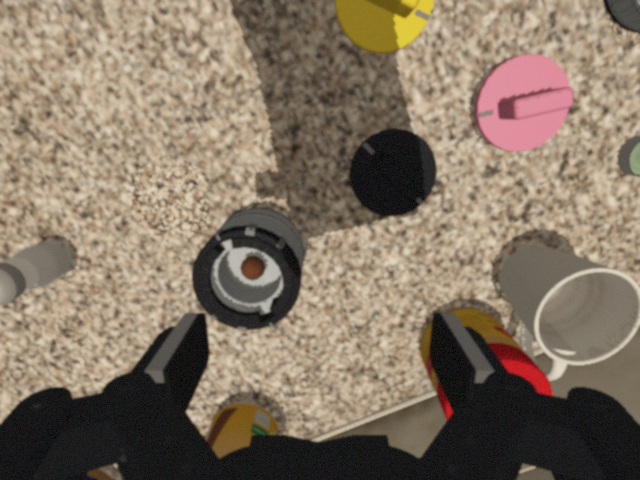

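Run:
```python
import cv2,numpy as np
im=cv2.imread('pics/w2.png')
a=im[122:222,342:442]; b=im[200:332,185:317]
f=lambda x,g:cv2.resize((255*(x/255.)**g).astype('uint8'),(400,400),interpolation=cv2.INTER_CUBIC)
cv2.imwrite('pics/c2.png',np.hstack([f(a,.4),f(b,.6)]))
```

```text
(no output)
```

View pics/c2.png

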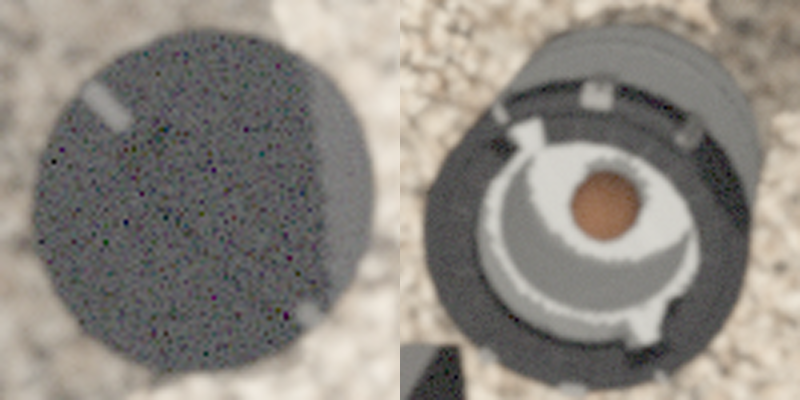

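```bash
cat > ang.py <<'E'
from h import *
ct=cam('wrist')
P=lambda u,z:at_z('wrist',u,z,ct)
def ax(a,b,z,n):
    a,b=P(a,z),P(b,z);d=(b-a)[:2]; print(n,a.round(4),b.round(4),'mid',((a+b)/2).round(4),'len',np.linalg.norm(d).round(4),'deg',np.degrees(np.arctan2(d[1],d[0])).round(1))
ax((364,144),(422.5,203),.023,'lid')
ax((363.2,144),(373.7,154),.023,'lidptr1')
ax((226.3,244.5),(265.9,307.3),.085,'slots')
print('collar',P((246.4,277.2),.085)); print('blk',P((250,231.4),.085),'rib',P((218,237),.085))
# lid disc centre: crop extents x 33..374,y 30..370
print('disc', P((342+203.5/4,122+200/4),.022))
E
python3 ang.py
```

```text
lid [ 0.4833 -0.0587  0.023 ] [ 0.5565 -0.0318  0.023 ] mid [ 0.5199 -0.0453  0.023 ] len 0.078 deg 20.2
lidptr1 [ 0.4829 -0.0594  0.023 ] [ 0.4951 -0.0545  0.023 ] mid [ 0.489  -0.0569  0.023 ] len 0.0131 deg 21.8
slots [ 0.4986 -0.1938  0.085 ] [ 0.5617 -0.1925  0.085 ] mid [ 0.5302 -0.1931  0.085 ] len 0.0631 deg 1.2
collar [ 0.53040994 -0.19351855  0.085     ]
blk [ 0.49754147 -0.17147613  0.085     ] rib [ 0.49029408 -0.19651478  0.085     ]
disc [ 0.51781677 -0.04523913  0.022     ]
```

Crop: lid pointers run (364,144)–(422,203), giving a bar axis of about 20.5° and a centre near (0.5185, -0.0455). The right grinder holds the round nutmeg. Its slots are at (226,244) and (266,307), giving an axis of about 1° and a centre near (0.530, -0.193). The half block lies clockwise of the thin rib, as described.

Emit:
{"method": "apply_moves", "body": {"targets": [1.5,3.43,0,0,1.5,3.43,0,0,0,0,1.5,-7.85,0,0,1.5,-7.85,0,0,1.5,-7.85]}}

```text
t: 4.45
eef_pos: [0.5187, -0.0444, 0.2049]
ee_rot: [0.068, 3.14, -0.0]
wrist_force: [-0.1, -0.6, -0.5]
width: 0.0854
```

Emit:
{"method": "apply_moves", "body": {"targets": [0,0,1.5,-7.85,0,0,1,-7.85,0,0,1,-7.85,0,0,0,0,0,0,0,0]}}

```text
t: 4.95
eef_pos: [0.5186, -0.0449, 0.1706]
ee_rot: [0.557, -3.092, -0.0]
wrist_force: [-0.2, 0.1, 1.0]
width: 0.0853
```

```bash
python3 look.py w3.png lid_grip lid_lug
python3 - <<'E'
import cv2
im=cv2.imread('pics/w3.png')
cv2.imwrite('pics/c3.png',(255*(im/255.)**.45).astype('uint8'))
E
```

```text
[ 0.5186 -0.0449  0.1706] [[-0.937, -0.349, 0.0], [-0.349, 0.937, 0.0]] 4.95 [-0.09  0.28 -0.15  1.14  0.   -0.44]
lid_grip 0.85 [468.5  67.1] [0.3869 0.0015 0.044 ]
lid_grip 0.81 [481.1 289.9] [0.5152 0.0777 0.044 ]
lid_grip 0.73 [319.6 237.4] [ 0.5187 -0.0449  0.044 ]
lid_lug 0.77 [315.5 262.9] [ 0.5535 -0.0356  0.    ]
lid_lug 0.75 [433.   23.5] [ 0.3608 -0.021   0.    ]
lid_lug 0.58 [425.9 240.4] [ 0.5039  0.0414 -0.    ]
```

View pics/c3.png

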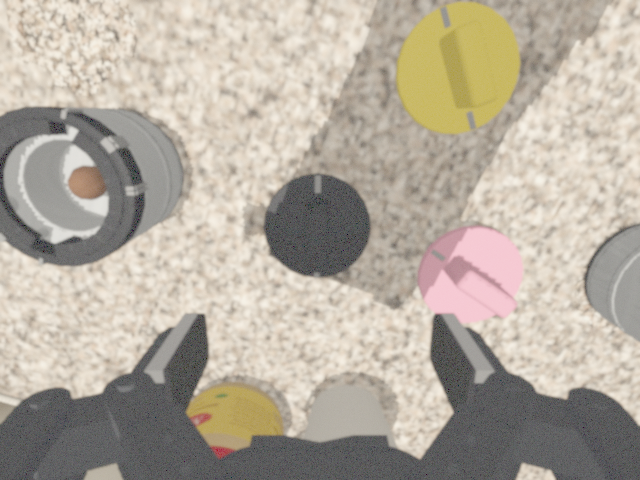

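The lid sits dead centre. Its pointers at (318,184) and (317,274) are vertical, so the bar is aligned with the tool. Descending to grip.

Emit:
{"method": "apply_moves", "body": {"targets": [0,0,4,0,0,0,4,0,0,0,2.7,0,0,0,1.4,0,0,0,0,0]}}

```text
t: 5.6
eef_pos: [0.5176, -0.0451, 0.0479]
ee_rot: [0.56, -3.089, -0.001]
wrist_force: [0.1, 0.4, -0.5]
width: 0.0852
```

Emit:
{"method": "apply_moves", "body": {"targets": [0,0,0,0,0,0,0,0,0,0,0,0,0,0,0,0,0,0,0,0], "fingers": 0, "grip_force": 50}}

```text
t: 6.1
eef_pos: [0.519, -0.0453, 0.0498]
ee_rot: [-0.562, 3.09, -0.0]
wrist_force: [0.7, -1.0, 3.6]
width: 0.0149
```

Emit:
{"method": "apply_moves", "body": {"targets": [0,0,0,0,0,0,0,0,0,0,0,0]}}

```text
t: 6.4
eef_pos: [0.519, -0.0453, 0.0497]
ee_rot: [-0.563, 3.09, -0.0]
wrist_force: [-0.7, -0.2, 6.6]
width: 0.015
```

Emit:
{"method": "apply_moves", "body": {"targets": [0,0,-2,0,0,0,-4,0,0,0,-4,0,0,0,-3,0,0.5,-3,-2,0]}}

```text
t: 6.9
eef_pos: [0.5249, -0.0734, 0.2019]
ee_rot: [-0.567, 3.088, 0.0]
wrist_force: [1.5, -0.4, -2.1]
width: 0.0154
```

Emit:
{"method": "apply_moves", "body": {"targets": [0.5,-3,0,0,0,0,0,6.4,0,0,0,6.5,0,0,0,6.4,0,0,0,0]}}

```text
t: 7.4
eef_pos: [0.5303, -0.105, 0.1991]
ee_rot: [0.033, -3.141, -0.0]
wrist_force: [-0.5, 0.3, -0.9]
width: 0.0152
```

```bash
python3 look.py w4.png grinder_a_mouth grinder_a_half nutmeg_center cinnamon_center
python3 - <<'E'
import cv2
im=cv2.imread('pics/w4.png')
cv2.imwrite('pics/c4.png',(255*(im/255.)**.5).astype('uint8'))
E
```

```text
[ 0.5303 -0.105   0.1991] [[-1.0, -0.021, 0.0], [-0.021, 1.0, 0.0]] 7.4 [-0.2   0.31 -0.04  1.23  0.   -0.22]
nutmeg_center 0.6 [194.2 234.8] [ 0.5384 -0.1995  0.047 ]
```

View pics/c4.png

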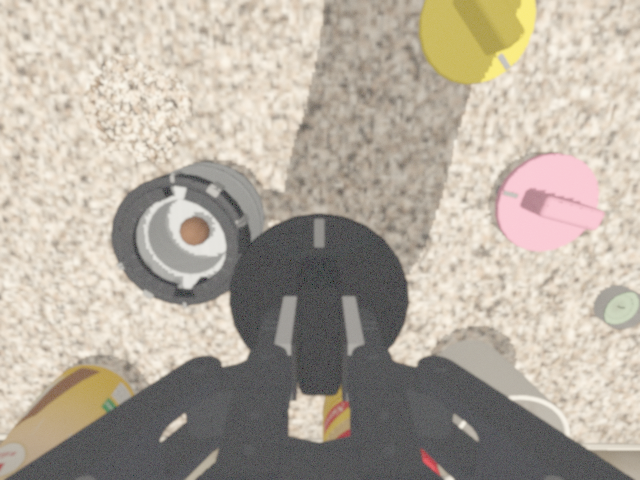

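The lid is held straight, with its pointer at (319,233) on the tool's x line. The grinder mouth is at about (182,238). I'll zoom in on it.

Run:
```python
import cv2
im=cv2.imread('pics/w4.png')[160:310,105:255]
cv2.imwrite('pics/c4b.png',cv2.resize((255*(im/255.)**.6).astype('uint8'),(600,600),interpolation=cv2.INTER_CUBIC))
```

```text
(no output)
```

View pics/c4b.png

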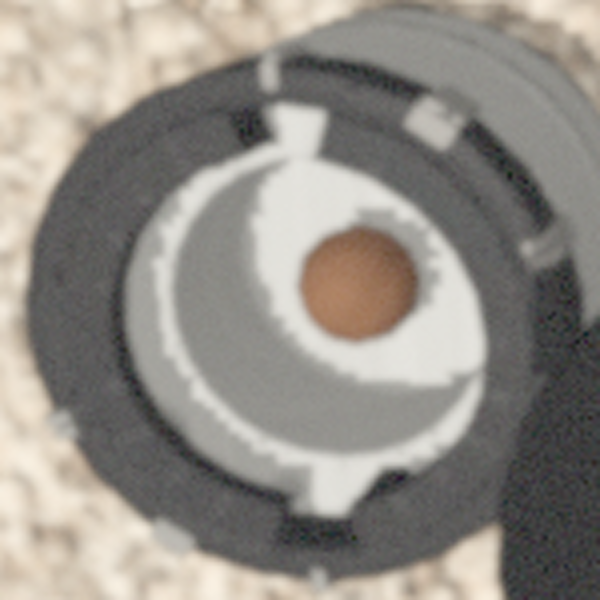

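```bash
cat > g.py <<'E'
from h import *
ct=cam('wrist')
for z in (.083,.085):
  P=lambda x,y:at_z('wrist',(105+x/4-.4,160+y/4-.4),z,ct)
  for n,a,b in [('slot',(283,108),(318,545)),('rib',(270,70),(318,576)),('blk',(437,120),(172,535)),('dbl',(545,240),(62,422))]:
    A,B=P(*a),P(*b); d=(A-B)[:2]; print(z,n,A[:2].round(4),B[:2].round(4),((A+B)/2)[:2].round(4),np.linalg.norm(d).round(4),(np.degrees(np.arctan2(d[1],d[0]))%180).round(1))
  print(P(301.5,327))
  # outer collar edge & mouth ellipse points
  for pts in ([(30,290),(55,410),(130,505),(230,562),(300,575),(420,560),(100,130),(60,190),(180,80)],[(123,310),(140,390),(185,450),(240,480),(488,340),(470,280),(430,215),(165,215),(200,175)]):
    Q=np.array([P(*p)[:2] for p in pts]); M=np.c_[2*Q,np.ones(len(Q))]; s=np.linalg.lstsq(M,(Q**2).sum(1),rcond=None)[0]
    print('circ',s[:2].round(4),np.sqrt(s[2]+s[0]**2+s[1]**2).round(4))
E
python3 g.py
```

```text
0.083 slot [ 0.496 -0.197] [ 0.5722 -0.1978] [ 0.5341 -0.1974] 0.0762 179.4
0.083 rib [ 0.49   -0.1985] [ 0.5782 -0.1983] [ 0.5341 -0.1984] 0.0882 0.1
0.083 blk [ 0.4973 -0.1727] [ 0.571  -0.2229] [ 0.5341 -0.1978] 0.0891 145.8
0.083 dbl [ 0.5165 -0.1564] [ 0.5504 -0.2391] [ 0.5334 -0.1977] 0.0894 112.3
[ 0.53242461 -0.19721029  0.083     ]
circ [ 0.5342 -0.1977] 0.0443
circ [ 0.534  -0.1966] 0.0301
0.085 slot [ 0.4956 -0.1962] [ 0.5712 -0.197 ] [ 0.5334 -0.1966] 0.0756 179.4
0.085 rib [ 0.4897 -0.1977] [ 0.5772 -0.1975] [ 0.5334 -0.1976] 0.0875 0.1
0.085 blk [ 0.4969 -0.1722] [ 0.57   -0.2219] [ 0.5334 -0.1971] 0.0884 145.8
0.085 dbl [ 0.516 -0.156] [ 0.5496 -0.238 ] [ 0.5328 -0.197 ] 0.0887 112.3
[ 0.53175446 -0.19646483  0.085     ]
circ [ 0.5335 -0.197 ] 0.0439
circ [ 0.5333 -0.1959] 0.0298
```

Emit:
{"method": "apply_moves", "body": {"targets": [0,-4.6,0,0.8,-0.1,-4.65,0,0,0,0,2.5,0,0,0,1.9,0,0,0,0,0]}}

```text
t: 8.15
eef_pos: [0.5316, -0.1972, 0.153]
ee_rot: [0.016, -3.138, -0.002]
wrist_force: [0.6, 0.3, -0.5]
width: 0.0152
```

Emit:
{"method": "apply_moves", "body": {"targets": [0,0,0,0,0,0,0,0]}}

```text
t: 8.35
eef_pos: [0.5336, -0.1973, 0.1565]
ee_rot: [-0.016, 3.14, -0.001]
wrist_force: [0.0, -0.3, -1.9]
width: 0.0151
```

```bash
python3 look.py w5.png
python3 - <<'E'
from h import *
im=cv2.imread('pics/w5.png')[160:430,140:500]; ct=cam('wrist')
im=cv2.resize((255*(im/255.)**.5).astype('uint8'),None,fx=2.2,fy=2.2,interpolation=cv2.INTER_CUBIC)
c=np.array([.533,-.1975])
for rr in (.045,):
  for a in np.radians(np.arange(0,360,10)):
    u=(proj('wrist',[c[0]+rr*np.cos(a),c[1]+rr*np.sin(a),.085],ct)-[140,160])*2.2
    cv2.circle(im,tuple(int(v) for v in u),2,(0,0,255) if a>1e-3 else (0,255,0),-1)
for a in (0,np.pi):
    u=(proj('wrist',[c[0]+.04*np.cos(a),c[1],.085],ct)-[140,160])*2.2
    cv2.circle(im,tuple(int(v) for v in u),3,(255,0,0),-1)
cv2.imwrite('pics/c5.png',im); print(im.shape)
E
```

```text
[ 0.5336 -0.1973  0.1565] [[-1.0, -0.01, -0.001], [-0.01, 1.0, -0.001]] 8.35 [-0.35  0.39 -0.04  1.15 -0.   -0.36]
(594, 792, 3)
```

View pics/c5.png

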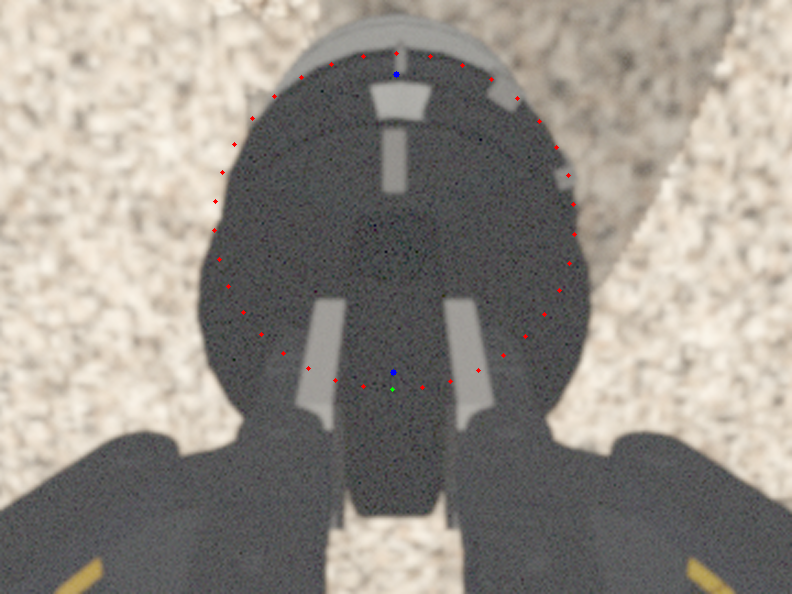

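The slot and rib are at x≈402 in the crop against 396 predicted, so the grinder is about 1.2 mm to +y and about 1 mm nearer the robot. I'll correct for that and go down.

Emit:
{"method": "apply_moves", "body": {"targets": [0.1,0.12,0,0,0,0,0.9,0,0,0,0.9,0,0,0,0.7,0,0,0,0,0]}}

```text
t: 8.9
eef_pos: [0.5312, -0.1959, 0.1288]
ee_rot: [0.015, -3.139, -0.001]
wrist_force: [-0.7, 0.2, -0.2]
width: 0.0151
```

Emit:
{"method": "apply_moves", "body": {"targets": [0,0,0.5,0,0,0,0.5,0,0,0,0,0]}}

```text
t: 9.2
eef_pos: [0.5322, -0.1963, 0.1204]
ee_rot: [-0.015, 3.141, -0.0]
wrist_force: [0.4, -0.8, 0.6]
width: 0.0152
```

Emit:
{"method": "apply_moves", "body": {"targets": [0,0,0.2,0,0,0,0.2,0,0,0,0,0]}}

```text
t: 9.5
eef_pos: [0.5328, -0.1964, 0.1197]
ee_rot: [-0.015, 3.138, -0.002]
wrist_force: [-17.7, 7.1, 50.0]
width: 0.0151
```

```bash
python3 look.py w6.png
python3 - <<'E'
from h import *
im=cv2.imread('pics/w6.png')[160:430,140:500]
cv2.imwrite('pics/c6.png',cv2.resize((255*(im/255.)**.45).astype('uint8'),None,fx=2.2,fy=2.2,interpolation=cv2.INTER_CUBIC))
E
```

```text
[ 0.5328 -0.1964  0.1197] [[-1.0, -0.009, -0.004], [-0.009, 1.0, -0.001]] 9.5 [-0.35  0.4  -0.11  1.06  0.   -0.36]
```

View pics/c6.png

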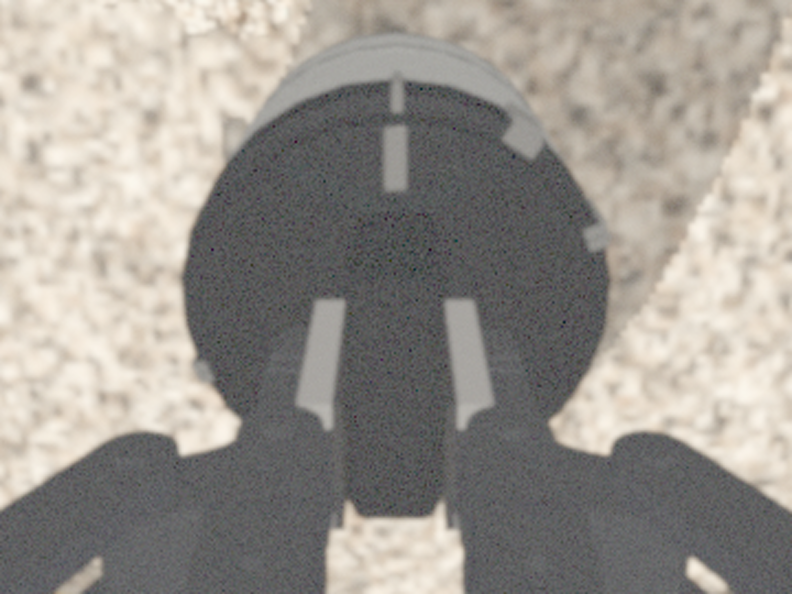

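It's home: firm stop at z = 0.1197, pointer in line with the single rib, broad block at (523,135). I'll ease the push, then turn clockwise.

Emit:
{"method": "apply_moves", "body": {"targets": [0,0,-0.35,0,0,0,0,0,0,0,0,0], "grip_force": 70}}

```text
t: 9.85
eef_pos: [0.5321, -0.1963, 0.1199]
ee_rot: [-0.015, 3.141, -0.0]
wrist_force: [-1.9, 0.2, 8.2]
width: 0.0146
```

Emit:
{"method": "apply_moves", "body": {"targets": [0,0,0,5,0,0,0,5,0,0,0,5,0,0,0,0]}}

```text
t: 10.25
eef_pos: [0.5324, -0.1964, 0.1199]
ee_rot: [0.4, 3.115, -0.0]
wrist_force: [-0.6, -1.3, 6.3]
width: 0.0148
```

Emit:
{"method": "apply_moves", "body": {"targets": [0,0,0,5,0,0,0,5,0,0,0,5,0,0,0,4.4,0,0,0,0]}}

```text
t: 10.75
eef_pos: [0.5324, -0.1964, 0.1199]
ee_rot: [0.919, 3.003, -0.0]
wrist_force: [-0.5, -0.4, 6.7]
width: 0.0148
```

Emit:
{"method": "apply_moves", "body": {"targets": [0,0,0,0,0,0,0,0,0,0,0,0]}}

```text
t: 11.05
eef_pos: [0.5323, -0.1964, 0.1199]
ee_rot: [0.915, 3.005, -0.0]
wrist_force: [-0.5, -0.5, 7.0]
width: 0.0148
```

```bash
python3 look.py w7.png
python3 - <<'E'
from h import *
print(r.get_obs()['wrist_torque'], r.get_obs()['wrist_force'])
im=cv2.imread('pics/w7.png')[160:430,140:500]
cv2.imwrite('pics/c7.png',cv2.resize((255*(im/255.)**.45).astype('uint8'),None,fx=2.2,fy=2.2,interpolation=cv2.INTER_CUBIC))
E
```

```text
[ 0.5323 -0.1964  0.1199] [[-0.83, 0.557, -0.001], [0.557, 0.83, -0.0]] 11.05 [-0.35  0.41 -0.1   1.06 -0.    0.24]
[-0.20342389 -0.06569109  0.01330682] [-0.27048261  1.21142157  6.88377459]
```

View pics/c7.png

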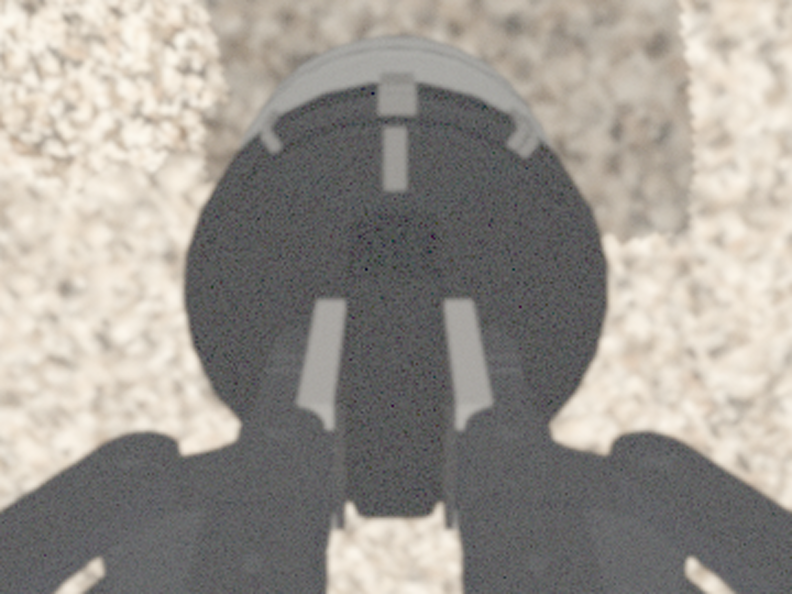

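The pointer (395,160) stands at the broad block (397,95), with the thin rib and the double rib to either side. The lid is seated and gripped, so I'm handing in.

```bash
python3 -c "
from bench import r
print(r.hand_in())"
```

```text
the job is handed in; nothing more can be done
None
```

I fitted the dark lid into the nutmeg grinder (the right-hand one as the robot faces it), turned it clockwise to the half mark, and handed the job in with the fingers still gripping. It took about 11 s of the 48 s.

- **Right grinder:** The wrist camera showed the round nutmeg in this grinder and the long cinnamon stick in the other.
- **Seating:** The lid reached a firm stop with the TCP at z ≈ 0.120 m. The push briefly reached 50 N, below the 120 N wrist limit, before I eased it. The pointer lined up with the single thin rib, so the lugs were in the slots.
- **Turn:** I rotated about 34.4° (0.6 rad). In the last picture the pointer sits on the broad block, midway between the open rib and the lock ribs. The measured tool rotation agrees.
- **Hold:** The grip was set to 70 N with the fingers 14.8 mm apart, and the downward push was about 7 N.
- **Disagreements and gaps:**
  - The wrist's twist reading was only about 0.01 N m, less than the 0.04–0.13 N m the spring should give. I put this down to sensor noise.
  - I had no direct reading of the spring ring.
  - My grinder position estimates differed by up to 4–5 mm between views. I corrected this from close up before inserting the lid.
- **Bystanders:** No planned move took the arm near the mug, salt shaker, teaspoon or other grinder. I did not check their positions again at the end.

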